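Stack hanger brackets crosswise and snap the top plug home

ROBOT

A 6-joint arm with a two-finger parallel gripper is mounted at the origin on the work surface. World frame = base frame: x ahead of the robot, y to its left, z up, the work surface at z = 0. Lengths are in m, angles in degrees, forces in N, time in s.
With the tool pointing down it reaches from about 0.4 to 0.825 m from the base axis. Payload 7 kg.
Tool frame: the origin (TCP) lies at the very end of the fingers, on their centre line; the grasp point (between the pads) lies behind it (r.grasp_offset is the z of the grasp point in the tool frame, in m); z points along the fingers, y is the direction in which the jaws open and shut (so a half turn about z gives the same grasp; the last joint's range is limited). The gripper opens to 88 mm and grips with 3 to 60 N. Pads are 19 mm wide; open, the fingers measure 130 mm over their backs; the gripper's body (78 mm by 193 mm) begins 47 mm behind the grasp point.
Start: joints at [-52.764, 20.546, 0.682, 0, -70.136, -16.507], TCP at [0.239, -0.631, 0.227] pointing down, gripper open.
Joint ranges: [-176.03, 176.03], [-82.01, 121.73], [-58.28, 71.71], [-173.87, 95.51], [-174.79, -0.11], [-173.66, 173.66]. Speed limits (degrees/s): [136.94, 136.94, 172.46, 180, 180, 180].

INTERFACE

Orientations are given as [roll, pitch, yaw] about the fixed x, y, z axes, in that order (R = Rz(yaw) Ry(pitch) Rx(roll)).
In Python, from plant import r gives the robot as it stands. The module is installed in compiled form; this text tells all that it offers.
- The arm moves only by the tool servo_tool, never from a script. Its argument "targets" is a list of rows, each an object of numbers: "dx", "dy", "dz": the shift along the world's x, y, z in cm; "spin": the turn about the world's z in rad; "grip": the opening in per cent of the stroke, from 0 (shut) to 100 (fully open). A call has exactly 10 rows; each row is the pose to reach, as a shift and turn from the pose commanded when the call began; what a row does not reach only later rows make up. A row lasts 1/12 s, in which the tool goes at most 41.7 mm and 7.16 degrees, less where a joint would pass 70% of its speed; a pose out of reach is approached as far as the arm can. A call with a gripper value outside its range is refused whole. The fingers move at their own pace and stop on an object; "squeeze" is the grip in N (left out, the last holds). Time passes only in rows, so rows that repeat a pose let the fingers close, or fill a call up. It gives the time, the measured TCP pose, the force and the opening at its end, in the units of the state.
- r.get_state(): the state, without advancing time (a new reading comes with each control period).
- r.capture(name): name is "scene" or "side" or "wrist"; returns the picture (420x560x3 uint8, blue, green, red); there is no depth.
- r.get_calibration(name): a dict with "K" (3x3 intrinsics, pixels), "extrinsics" (4x4, takes a point from camera to world coordinates). Camera axes: x right, y down, z forward; pixel columns grow to the right and rows downward; lengths in m; the calibration is good to about 2 mm. A picture is of the moment at which its call begins: read the wrist's pose just before it. get_calibration takes no time and is no camera call; for the wrist camera it gives the pose at the moment of the call.
- r.close_job(): hands the job in, once; it reports no verdict.
Trained networks look in the newest picture that a camera, given by its name, has taken for a name from the list of things; names that differ only in an ending like _2 or _b are one class to them, and where a whole thing is asked for, a point or a joint stands for the part that bears it (a point fixed in the world has none). Each returns a list of dicts, best first, with "p" (0 to 1); they miss things now and then, are a little off and sometimes report something else, mostly with a low value. They report only what shows in the picture. A call takes as long as a camera call.
- r.cut_out(name, camera): "mask" (420x560 bool, what is visible of it) and "extent" ([left, top, right, bottom] in pixels, round what is visible of it).
The state is a dict: "time_s": time; "joints": joint angles; "qd": joint speeds; "joint_torque": joint torques, N m; "tcp_pos": TCP position; "eef_rot": TCP orientation; "contact_force": force on the tool from outside, world axes, zero at the start; "moment": the same for the moment, N m; "gripper_width": finger opening in m.
Only numpy, scipy, OpenCV 4.12 (cv2) and the standard library are available. Lean on these libraries where they do the work, as an engineer would, in place of code of your own. Each camera call takes 0.05 s, during which the arm holds its last target. There are 200 camera calls.

TASK

Build a balanced pile on the L-shaped bracket that already lies on the round board: lay the plain bracket squarely on it turned half round, so that its corner lies over the open side of the one below and the outlines together make a square, then lay the bracket with the plastic plug on top, turned half round again. Then take the seating punch and press the plug squarely down with it until it is fully home (do not press the plug with the fingers), and stand the punch upright on the table again, clear of the board. Leave the tape roll, the tin and the jar cap alone.

Things in the scene. Friction and masses are not known exactly. Their poses are not given: they have to be found in the camera images.
- board: round plywood stacking board fixed to the table, 170 mm diameter, 18 mm thick; origin at the centre of its underside, on the table
- bracket_base: L bracket loose on the board, underside 18 mm above the table; steel box section lying flat, outline 100 x 100 mm, legs 40 mm wide, 20 mm thick. Origin: centre of the outline square, on the underside (in the air, in the open notch); z up. In its frame, mm: outer corner (-50,-50), one leg x -50..50, y -50..-10, the other x -50..-10, y -50..50, notch x and y > -10; centre of mass (-11,-11)
- bracket_plain: plain L-shaped bracket lying on the table, the same shape and frame as the one on the board (origin at the centre of its outline on the underside, corner at -x -y), 0.18 to 0.31 kg. Laid on the bracket below with its origin 20 mm above the other's and its yaw half a turn away, it rests on the two leg ends only
- bracket_plug: L-shaped bracket lying on the table, the same shape and frame, but with a black plastic plug standing up from the end of the leg along x, centred at (30,-30) mm in its frame
- bracket_base_corner (a point): outer corner of the bracket on the board, on its underside
- bracket_plain_corner (a point): outer corner of the plain bracket, on its underside
- bracket_plug_corner (a point): outer corner of the bracket with the plug, on its underside
- plug (a joint): how far the plug is pressed in, m: 0 standing proud, 0.005 fully home (head flat on the bracket). It moves straight down into the bracket, takes about 7 N to push, and stays where it is pushed
- plug_top (a point): centre of the top of the plug's head: head 26 mm diameter, 3 mm thick; its top is 8 mm above the bracket's upper face when proud, 3 mm when home
- punch: seating punch standing upright on the table: steel foot 34 mm diameter and 18 mm high, wooden shank 30 mm diameter from 18 to 82 mm height, 34 mm knob on top from 82 to 92 mm, 0.22 kg; origin at the centre of its flat pressing face, the underside of the foot; z along the punch, up
- tape_roll: white tape roll lying flat, 90 mm diameter, 24 mm high, origin at the centre of its underside; leave alone
- tin: closed metal tin, 66 mm diameter, 85 mm high, upright, origin at the centre of its underside; leave alone
- jar_cap: yellow jar cap, 56 mm diameter, 22 mm high, origin at the centre of its underside; leave alone

How it is judged (in metres and radians):
On the way, in this order (a step that is already met when the one before it is completed fails the run):
1. the plain bracket lies squarely on the first one, turned half round, and is let go (horizontal distance between bracket_plain and bracket_base below 0.01 m and angle between the x axis of bracket_plain and the x axis of bracket_base, either way round below 0.16 rad and horizontal distance between bracket_plain_corner and bracket_base_corner above 0.115 m and z of bracket_plain in the frame of bracket_base between 0.0165 and 0.0235 m and angle between each of bracket_plain, bracket_base's own z axis and vertical below 0.06 rad and horizontal distance between bracket_base and board below 0.035 m and z of bracket_base in the frame of board between 0.015 and 0.021 m and contact force between the fingers and bracket_plain below 0.3 N), for 0.2 s.
2. the bracket with the plug lies squarely on the plain one, turned half round again, and is let go, its plug not yet pressed in (horizontal distance between bracket_plain and bracket_base below 0.01 m and angle between the x axis of bracket_plain and the x axis of bracket_base, either way round below 0.16 rad and horizontal distance between bracket_plain_corner and bracket_base_corner above 0.115 m and z of bracket_plain in the frame of bracket_base between 0.0165 and 0.0235 m and angle between each of bracket_plain, bracket_plug, bracket_base's own z axis and vertical below 0.06 rad and horizontal distance between bracket_plug and bracket_plain below 0.01 m and angle between the x axis of bracket_plug and the x axis of bracket_plain, either way round below 0.16 rad and horizontal distance between bracket_plug_corner and bracket_plain_corner above 0.115 m and z of bracket_plug in the frame of bracket_plain between 0.0165 and 0.0235 m and horizontal distance between bracket_plug and bracket_base below 0.014 m and horizontal distance between bracket_plug_corner and bracket_base_corner below 0.022 m and horizontal distance between bracket_base and board below 0.035 m and z of bracket_base in the frame of board between 0.015 and 0.021 m and contact force between the fingers and bracket_plug below 0.3 N and value of joint plug below 0.002 m), for 0.2 s.
3. the plug is pressed fully home with the upright punch, centred on it, on the pile (horizontal distance between bracket_plain and bracket_base below 0.01 m and angle between the x axis of bracket_plain and the x axis of bracket_base, either way round below 0.16 rad and horizontal distance between bracket_plain_corner and bracket_base_corner above 0.115 m and z of bracket_plain in the frame of bracket_base between 0.0165 and 0.0235 m and angle between each of bracket_plain, bracket_plug's own z axis and vertical below 0.06 rad and horizontal distance between bracket_plug and bracket_plain below 0.01 m and angle between the x axis of bracket_plug and the x axis of bracket_plain, either way round below 0.16 rad and horizontal distance between bracket_plug_corner and bracket_plain_corner above 0.115 m and z of bracket_plug in the frame of bracket_plain between 0.0165 and 0.0235 m and horizontal distance between bracket_plug and bracket_base below 0.014 m and horizontal distance between bracket_plug_corner and bracket_base_corner below 0.022 m and value of joint plug above 0.0042 m and contact force between punch and plug above 1.5 N and angle between punch's own z axis and vertical below 0.12 rad and horizontal distance between punch and plug_top below 0.009 m), for 0.1 s.
At the end, for the whole second after the job is handed in: All at rest: three brackets flat in a pile on the board, each turned half round from the one below, centres within 10 mm (top to first 14), edges within 9 degrees; lowest within 35 mm of the board centre; plug in at least 4.2 mm; punch upright on the table, 95 mm or more from the board centre (horizontal distance between bracket_plain and bracket_base below 0.01 m and angle between the x axis of bracket_plain and the x axis of bracket_base, either way round below 0.16 rad and horizontal distance between bracket_plain_corner and bracket_base_corner above 0.115 m and z of bracket_plain in the frame of bracket_base between 0.0165 and 0.0235 m and angle between each of bracket_plain, bracket_plug, bracket_base's own z axis and vertical below 0.06 rad and horizontal distance between bracket_plug and bracket_plain below 0.01 m and angle between the x axis of bracket_plug and the x axis of bracket_plain, either way round below 0.16 rad and horizontal distance between bracket_plug_corner and bracket_plain_corner above 0.115 m and z of bracket_plug in the frame of bracket_plain between 0.0165 and 0.0235 m and horizontal distance between bracket_plug and bracket_base below 0.014 m and horizontal distance between bracket_plug_corner and bracket_base_corner below 0.022 m and horizontal distance between bracket_base and board below 0.035 m and z of bracket_base in the frame of board between 0.015 and 0.021 m and height (world z) of punch between -0.004 and 0.004 m and angle between punch's own z axis and vertical below 0.08 rad and horizontal distance between punch and board above 0.095 m and value of joint plug above 0.0042 m and linear speed of each of bracket_base, bracket_plain, bracket_plug, punch below 0.02 m/s and angular speed of each of bracket_base, bracket_plain, bracket_plug, punch below 0.15 rad/s); the robot touches nothing.
It fails at once if the tape roll is moved by more than 25 mm (distance of tape_roll from where it was at the start of the episode above 0.025 m).
It fails at once if the tin is moved by more than 25 mm (distance of tin from where it was at the start of the episode above 0.025 m).
It fails at once if the yellow jar cap is moved by more than 25 mm (distance of jar_cap from where it was at the start of the episode above 0.025 m).
It fails at once if the plug is pressed with the fingers (contact force between the fingers and plug above 3 N).
It also fails if it takes over 72 s, if anything falls off the work surface, if the arm or the gripper's body presses on something with over 40 N, if the wrist force passes 120 N, or if a joint passes its speed limit or range.

## Working session

There is one attempt and no reset: what is moved stays moved. The work goes in short steps, Python scripts to look and compute and a tool call to move; the robot and the scene stay as the last step left them, time stands still between calls to the robot, and variables do not carry over. Pictures are saved under pics/ and viewed, about 8 in all and at most 12, crops included, and the job is handed in when it is done.

Besides the shell and the picture viewer there is one more tool, called after "Emit:" as name([rows], argument=value, ...), one row to a line, values as JSON. servo_tool: Moves the arm, as the interface text tells. Its arguments: {"type":"object","properties":{"targets":{"type":"array"},"squeeze":{"type":"number"}},"required":["targets"]}

```bash
mkdir -p pics
cat > h.py <<'E'
import numpy as np, cv2
from plant import r
def ray(cam,uv,z,cal=None):
    c=cal or r.get_calibration(cam); K=np.array(c["K"]);T=np.array(c["extrinsics"])
    uv=np.atleast_2d(np.array(uv,float)); d=np.c_[uv,np.ones(len(uv))]@np.linalg.inv(K).T@T[:3,:3].T
    return (T[:3,3]+d*((z-T[2,3])/d[:,2])[:,None])[:,:2]
def proj(cam,P,cal=None):
    c=cal or r.get_calibration(cam); K=np.array(c["K"]);T=np.linalg.inv(np.array(c["extrinsics"]))
    p=np.atleast_2d(P)@T[:3,:3].T+T[:3,3]; p=p@K.T; return p[:,:2]/p[:,2:]
E
python3 - <<'E'
from h import *
im=r.capture("scene"); cv2.imwrite("pics/s0.png",im)
for n in ["board","bracket_base","bracket_plain","bracket_plug","punch","tape_roll","tin","jar_cap"]:
    for c in r.cut_out(n,"scene")[:3]:
        m=c["mask"]; ys,xs=np.nonzero(m); print(n,round(c["p"],2),np.round(c["extent"]),ray("scene",[xs.mean(),ys.mean()],0.02).round(3))
s=r.get_calibration("side"); print(np.array(s["extrinsics"]).round(2)); print(np.array(r.get_calibration("scene")["extrinsics"]).round(2)); print(r.grasp_offset, r.get_state())
im=r.capture("side"); cv2.imwrite("pics/d0.png",im)
E
```

```text
board 0.81 [281. 150. 347. 214.] [[0.481 0.044]]
board 0.56 [286. 153. 324. 201.] [[0.464 0.011]]
bracket_base 0.59 [284. 157. 324. 200.] [[0.465 0.011]]
bracket_plain 0.69 [180. 161. 220. 210.] [[ 0.484 -0.251]]
bracket_plug 0.61 [373. 169. 418. 216.] [[0.497 0.23 ]]
bracket_plug 0.27 [112. 144. 150. 177.] [[ 0.411 -0.444]]
punch 0.67 [287. 239. 304. 266.] [[ 0.676 -0.01 ]]
punch 0.42 [394. 267. 431. 306.] [[0.751 0.257]]
tape_roll 0.66 [112. 144. 149. 177.] [[ 0.411 -0.446]]
tin 0.57 [394. 265. 430. 305.] [[0.751 0.256]]
jar_cap 0.75 [158. 274. 183. 297.] [[ 0.771 -0.289]]
[[-0.95 -0.17  0.26  0.3 ]
 [-0.31  0.44 -0.84  0.86]
 [ 0.02 -0.88 -0.47  0.59]
 [ 0.    0.    0.    1.  ]]
[[-0.03  0.85 -0.52  1.26]
 [ 1.    0.02 -0.02 -0.01]
 [-0.01 -0.52 -0.85  1.15]
 [ 0.    0.    0.    1.  ]]
-0.0188 {'time_s': 0.45, 'joints': array([-5.27651829e+01,  2.05505249e+01,  6.77806622e-01, -1.46648468e-03,
       -7.01341223e+01, -1.65088609e+01]), 'qd': array([-0.0978697 , -0.06309727,  0.04028332, -0.08605128,  0.01750411,
        0.03653912]), 'joint_torque': array([ 7.27689821e-04, -5.81717527e+01,  2.92996627e+01,  6.99542150e+00,
        1.14361578e-02, -2.39195151e-05]), 'tcp_pos': array([ 0.23886914, -0.63126794,  0.22647799]), 'eef_rot': array([ 1.79993050e+02, -6.21539692e-04, -1.59274542e+02]), 'contact_force': array([ 0.29499294, -0.13065231,  0.17738372]), 'moment': array([-0.00617562, -0.0314869 , -0.01738598]), 'gripper_width': 0.0877541227398408}
```

View pics/s0.png

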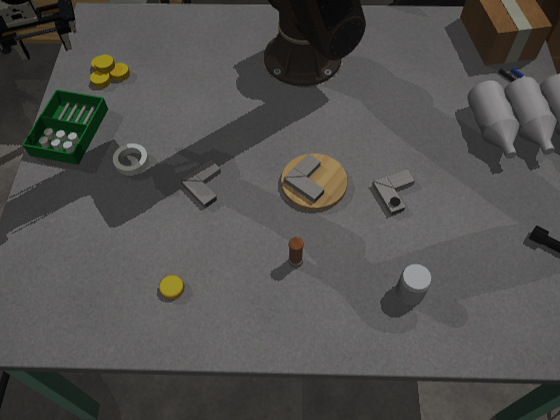

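The scene shows the plain bracket at about (202,186), the board with the base bracket at (305,178), the plug bracket at (393,193) with its black plug at (395,201), the punch at (296,252), the tin at (413,283), the jar cap at (171,287) and the tape at (130,159). I'll fit the L outlines to the masks next.

```bash
cat >> h.py <<'E'
from scipy.optimize import minimize
L=np.array([[-50,-50],[50,-50],[50,-10],[-10,-10],[-10,50],[-50,50]])/1000.
def corners(x,y,a):
    c,s=np.cos(a),np.sin(a); return L@np.array([[c,s],[-s,c]])+[x,y]
def rend(cals,q,z0,h=.02,S=4):
    P=corners(*q); out=[]
    for cam,cal,_ in cals:
        b=proj(cam,np.c_[P,np.full(6,z0)],cal)*S; t=proj(cam,np.c_[P,np.full(6,z0+h)],cal)*S
        m=np.zeros((420*S,560*S),np.uint8)
        for i in range(6):
            j=(i+1)%6; cv2.fillPoly(m,[np.int32([b[i],b[j],t[j],t[i]])],255)
        cv2.fillPoly(m,[np.int32(t)],255)
        out.append(cv2.resize(m,(560,420),interpolation=cv2.INTER_AREA)/255.)
    return out
def fitL(cals,q0,z0,yaws=None,h=.02):
    # cals: list of (cam, cal, mask)
    def f(q):
        e=0
        for m,(c,k,t) in zip(rend(cals,q,z0,h),cals): e+=np.abs(m-t).sum()/t.sum()
        return e/len(cals)
    best=None
    for a in (np.arange(0,360,30) if yaws is None else yaws):
        o=minimize(f,[q0[0],q0[1],np.radians(a)],method="Nelder-Mead",options=dict(initial_simplex=np.array([[q0[0],q0[1],np.radians(a)]]*4)+np.array([[0,0,0],[.02,0,0],[0,.02,0],[0,0,.3]]),xatol=1e-4,fatol=1e-4,maxiter=150))
        if best is None or o.fun<best.fun: best=o
    x,y,a=best.x; return x,y,np.degrees(a)%360,best.fun
E
python3 - <<'E'
from h import *
r.capture("scene"); r.capture("side")
cs,cd=r.get_calibration("scene"),r.get_calibration("side")
for n,z in [("bracket_plain",0),("bracket_base",.018),("bracket_plug",0)]:
    a=r.cut_out(n,"scene"); b=r.cut_out(n,"side")
    A=[("scene",cs,a[0]["mask"]*1.)] if a else []
    B=[("side",cd,b[0]["mask"]*1.)] if b else []
    for C in (A,B):
        if not C: print(n,"none"); continue
        ys,xs=np.nonzero(C[0][2]); q0=ray(C[0][0],[xs.mean(),ys.mean()],z+.02)[0]
        print(n,C[0][0],a[0]["p"],np.round(fitL(C,q0,z),4))
ys,xs=np.nonzero(r.cut_out("punch","scene")[0]["mask"]); b=r.cut_out("punch","side")
print("punch",ray("scene",[xs.mean(),ys.mean()],.046)); 
for q in b[:2]:
    ys,xs=np.nonzero(q["mask"]); print(q["p"],ray("side",[xs.mean(),ys.mean()],.046))
w=r.capture("wrist"); c=r.get_calibration("wrist"); print(c["K"]); print(np.array(c["extrinsics"]).round(3))
E
```

```text
bracket_plain scene 0.88 [ 0.478  -0.2368 42.417   0.0597]
bracket_plain side 0.88 [ 0.4746 -0.2397 41.3998  0.0856]
bracket_base scene 0.74 [4.6860e-01 2.6600e-02 5.0675e+01 8.6600e-02]
bracket_base side 0.74 [4.6490e-01 2.5100e-02 5.0583e+01 5.1300e-02]
bracket_plug scene 0.86 [ 0.4953  0.2477 23.0832  0.0596]
bracket_plug side 0.86 [ 0.4915  0.2458 23.8329  0.0433]
punch [[ 0.68918534 -0.01013982]]
0.89 [[ 0.69065645 -0.01395782]]
0.56 [[ 0.73762409 -0.22288616]]
[[295.3221512    0.         281.40257134]
 [  0.         295.3221512  213.65974537]
 [  0.           0.           1.        ]]
[[-0.354  0.896  0.268  0.166]
 [ 0.935  0.339  0.102 -0.659]
 [ 0.001  0.287 -0.958  0.386]
 [ 0.     0.     0.     1.   ]]
```

View pics/d0.png

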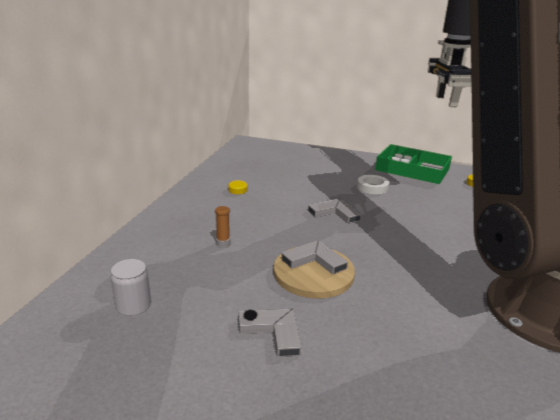

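Both cameras agree to within about 4 mm. The side view matches: the punch stands at (222,227), the base bracket is on the board at (315,258), and the plug bracket is at (268,325). Next I move over the plain bracket.

Emit:
servo_tool([
  {"dx": 2.2,"dy": 3.1,"spin": 0.04},
  {"dx": 4.4,"dy": 6.2,"spin": 0.08},
  {"dx": 6.6,"dy": 9.3,"spin": 0.12},
  {"dx": 8.8,"dy": 12.4,"spin": 0.16},
  {"dx": 11,"dy": 15.5,"spin": 0.2,"dz": -1},
  {"dx": 13.2,"dy": 18.6,"spin": 0.24,"dz": -2},
  {"dx": 15.4,"dy": 21.7,"spin": 0.28,"dz": -3},
  {"dx": 17.6,"dy": 24.8,"spin": 0.32,"dz": -4},
  {"dx": 19.8,"dy": 28,"spin": 0.36,"dz": -5},
  {"dx": 22,"dy": 31,"spin": 0.372,"dz": -6},
])

```text
validation failed for argument at $.ta...
```

Emit:
servo_tool([
  {"dx": 2,"dy": 3,"dz": 0},
  {"dx": 4.1,"dy": 6.4,"dz": 0},
  {"dx": 4.1,"dy": 6.4,"dz": 0},
  {"dx": 4.1,"dy": 6.4,"dz": 0},
  {"dx": 4.1,"dy": 6.4,"dz": 0},
  {"dx": 4.1,"dy": 6.4,"dz": 0},
  {"dx": 4.1,"dy": 6.4,"dz": 0},
  {"dx": 4.1,"dy": 6.4,"dz": 0},
  {"dx": 4.1,"dy": 6.4,"dz": 0},
  {"dx": 4.1,"dy": 6.4,"dz": 0},
])

```text
validation failed for argument at $.ta...
```

```bash
cat >> h.py <<'E'
def look(n,z,q0,yaw,pic,h=.02):
    s=r.get_state(); cal=r.get_calibration("wrist"); im=r.capture("wrist"); 
    c=r.cut_out(n,"wrist"); print("tcp",s["tcp_pos"].round(4),s["eef_rot"].round(1),s["time_s"])
    for k in c[:2]:
        res=fitL([("wrist",cal,k["mask"]*1.)],q0,z,[yaw],h); print(n,round(k["p"],2),np.round(k["extent"]),np.round(res,4))
        p=proj("wrist",np.c_[corners(res[0],res[1],np.radians(res[2])),np.full(6,z+h)],cal)
        cv2.polylines(im,[np.int32(p*8)],True,(0,255,0) if k is c[0] else (0,0,255),1,cv2.LINE_AA,3)
    cv2.imwrite("pics/"+pic,im); return c
E
python3 -c "
from h import *
look('bracket_plain',0,(.476,-.238),42,'w1.png')"
```

```text
tcp [ 0.2389 -0.6313  0.2266] [-180.     0.  -159.3] 1.05
```

View pics/w1.png

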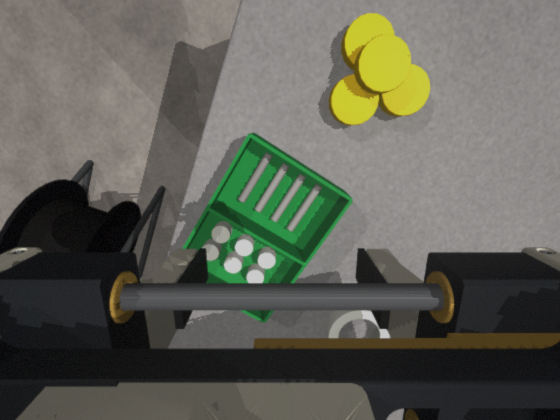

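The wrist view looks away from the fingers, which take up rows below about 280. The move was refused, probably because every row needs all five fields, so I'll send it again with them filled in.

Emit:
servo_tool([
  {"dx": 2.2,"dy": 3.4,"dz": 0,"spin": 0.04,"grip": 100},
  {"dx": 4.4,"dy": 6.8,"dz": 0,"spin": 0.08,"grip": 100},
  {"dx": 6.6,"dy": 10.2,"dz": 0,"spin": 0.12,"grip": 100},
  {"dx": 8.8,"dy": 13.6,"dz": 0,"spin": 0.16,"grip": 100},
  {"dx": 11,"dy": 17,"dz": 0,"spin": 0.2,"grip": 100},
  {"dx": 13.2,"dy": 20.4,"dz": 0,"spin": 0.24,"grip": 100},
  {"dx": 15.4,"dy": 23.8,"dz": 0,"spin": 0.28,"grip": 100},
  {"dx": 17.6,"dy": 27.2,"dz": -1,"spin": 0.32,"grip": 100},
  {"dx": 19.8,"dy": 30.6,"dz": -1,"spin": 0.36,"grip": 100},
  {"dx": 22,"dy": 34,"dz": -2,"spin": 0.372,"grip": 100},
], squeeze=30)

```text
time_s: 1.98
tcp_pos: [0.4604, -0.2899, 0.2081]
eef_rot: [-179.8, 0.1, -137.8]
contact_force: [1.8, -0.7, -0.3]
gripper_width: 0.0876
```

Emit:
servo_tool([
  {"dx": 2.2,"dy": 3.4,"dz": 0,"spin": 0,"grip": 100},
  {"dx": 4.4,"dy": 6.8,"dz": 0,"spin": 0,"grip": 100},
  {"dx": 6.1,"dy": 9.3,"dz": 0,"spin": 0,"grip": 100},
  {"dx": 6.1,"dy": 9.3,"dz": 0,"spin": 0,"grip": 100},
  {"dx": 6.1,"dy": 9.3,"dz": 0,"spin": 0,"grip": 100},
  {"dx": 6.1,"dy": 9.3,"dz": 0,"spin": 0,"grip": 100},
  {"dx": 6.1,"dy": 9.3,"dz": 0,"spin": 0,"grip": 100},
  {"dx": 6.1,"dy": 9.3,"dz": 0,"spin": 0,"grip": 100},
  {"dx": 6.1,"dy": 9.3,"dz": 0,"spin": 0,"grip": 100},
  {"dx": 6.1,"dy": 9.3,"dz": 0,"spin": 0,"grip": 100},
])

```text
time_s: 2.82
tcp_pos: [0.5195, -0.199, 0.2067]
eef_rot: [-180.0, 0.0, -138.0]
contact_force: [0.2, 0.6, -0.7]
gripper_width: 0.0877
```

```bash
python3 -c "
from h import *
look('bracket_plain',0,(.476,-.238),42,'w2.png')"
```

```text
tcp [ 0.5195 -0.199   0.2067] [-180.    0. -138.] 2.8167
bracket_plain 0.8 [236.  93. 329. 182.] [ 4.72500e-01 -2.37200e-01  4.33377e+01  2.08000e-02]
```

View pics/w2.png

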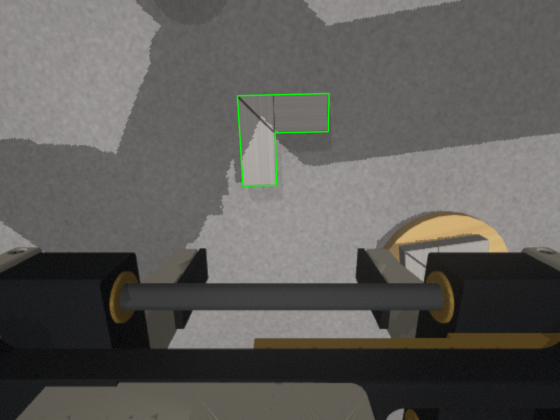

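The outline fits to 2%: the plain bracket's corner is at pixel (238,97), and its pose is (0.4725, -0.2372), yaw 43.3°. I'll grasp the x leg next.

Emit:
servo_tool([
  {"dx": -1.2,"dy": -2.8,"dz": -2,"spin": 0.023,"grip": 100},
  {"dx": -2.3,"dy": -5.7,"dz": -5,"spin": 0.023,"grip": 100},
  {"dx": -2.3,"dy": -5.7,"dz": -8.5,"spin": 0.023,"grip": 100},
  {"dx": -2.3,"dy": -5.7,"dz": -12,"spin": 0.023,"grip": 100},
  {"dx": -2.3,"dy": -5.7,"dz": -15,"spin": 0.023,"grip": 100},
  {"dx": -2.3,"dy": -5.7,"dz": -17.5,"spin": 0.023,"grip": 100},
  {"dx": -2.3,"dy": -5.7,"dz": -19,"spin": 0.023,"grip": 100},
  {"dx": -2.3,"dy": -5.7,"dz": -20,"spin": 0.023,"grip": 100},
  {"dx": -2.3,"dy": -5.7,"dz": -20.2,"spin": 0.023,"grip": 100},
  {"dx": -2.3,"dy": -5.7,"dz": -20.2,"spin": 0.023,"grip": 70},
])

```text
time_s: 3.75
tcp_pos: [0.4969, -0.2554, 0.0044]
eef_rot: [180.0, -0.0, -136.6]
contact_force: [-0.3, -0.8, 0.6]
gripper_width: 0.0846
```

Emit:
servo_tool([
  {"dx": 0,"dy": 0,"dz": 0,"spin": 0,"grip": 20},
  {"dx": 0,"dy": 0,"dz": 0,"spin": 0,"grip": 20},
  {"dx": 0,"dy": 0,"dz": 0,"spin": 0,"grip": 20},
  {"dx": 0,"dy": 0,"dz": 0,"spin": 0,"grip": 20},
  {"dx": 0,"dy": 0,"dz": 0,"spin": 0,"grip": 20},
  {"dx": 0,"dy": 0,"dz": 0,"spin": 0,"grip": 20},
  {"dx": 0,"dy": 0,"dz": 0,"spin": 0,"grip": 20},
  {"dx": 0,"dy": 0,"dz": 0,"spin": 0,"grip": 20},
  {"dx": 0,"dy": 0,"dz": 0,"spin": 0,"grip": 20},
  {"dx": 0,"dy": 0,"dz": 0,"spin": 0,"grip": 20},
])

```text
time_s: 4.58
tcp_pos: [0.4971, -0.2554, 0.0048]
eef_rot: [-180.0, 0.0, -136.6]
contact_force: [-0.4, 0.2, 3.6]
gripper_width: 0.0399
```

```bash
python3 -c "
from h import *
s=r.get_state(); print(s)"
```

```text
{'time_s': 4.5833, 'joints': array([-7.11601329e+00,  2.36619781e+01, -2.86707278e+01,  1.02011366e-02,
       -3.76402795e+01, -3.95210154e+01]), 'qd': array([-0.01937403, -0.08992848, -0.01465376,  0.08002318, -0.06274856,
       -0.03498609]), 'joint_torque': array([-1.16979000e-01, -5.02202582e+01,  1.80976778e+01,  4.19126406e+00,
        2.47151993e-02, -1.34073457e-02]), 'tcp_pos': array([ 0.49713743, -0.2553931 ,  0.00482987]), 'eef_rot': array([-1.79975195e+02,  1.23821718e-02, -1.36628950e+02]), 'contact_force': array([-0.39204588,  0.20535338,  3.57917594]), 'moment': array([0.10928938, 0.05723053, 0.01801386]), 'gripper_width': 0.03991581655440196}
```

The grip is good at 40 mm. I'll lift and stop where the wrist camera sees the base bracket past the held one.

Emit:
servo_tool([
  {"dx": 0,"dy": 0,"dz": 1,"spin": 0,"grip": 20},
  {"dx": 0,"dy": 0,"dz": 3,"spin": 0,"grip": 20},
  {"dx": 0,"dy": 1,"dz": 6,"spin": 0,"grip": 20},
  {"dx": 0.4,"dy": 3,"dz": 9,"spin": 0,"grip": 20},
  {"dx": 1,"dy": 5,"dz": 12,"spin": 0,"grip": 20},
  {"dx": 1.5,"dy": 8,"dz": 14.5,"spin": 0,"grip": 20},
  {"dx": 2,"dy": 11,"dz": 17,"spin": 0,"grip": 20},
  {"dx": 2.5,"dy": 14,"dz": 19,"spin": 0,"grip": 20},
  {"dx": 3,"dy": 17,"dz": 21,"spin": 0,"grip": 20},
  {"dx": 3.5,"dy": 20,"dz": 23,"spin": 0,"grip": 20},
])

```text
time_s: 5.42
tcp_pos: [0.5309, -0.0539, 0.2359]
eef_rot: [180.0, -0.0, -136.7]
contact_force: [2.1, -0.3, -3.1]
gripper_width: 0.0397
```

Emit:
servo_tool([
  {"dx": 0.6,"dy": 3.5,"dz": 0.5,"spin": 0,"grip": 20},
  {"dx": 1.2,"dy": 7,"dz": 1,"spin": 0,"grip": 20},
  {"dx": 1.8,"dy": 10.5,"dz": 1.5,"spin": 0,"grip": 20},
  {"dx": 2.4,"dy": 14,"dz": 1.5,"spin": 0,"grip": 20},
  {"dx": 3.3,"dy": 17.8,"dz": 1.5,"spin": 0,"grip": 20},
  {"dx": 3.3,"dy": 17.8,"dz": 1.5,"spin": 0,"grip": 20},
  {"dx": 3.3,"dy": 17.8,"dz": 1.5,"spin": 0,"grip": 20},
  {"dx": 3.3,"dy": 17.8,"dz": 1.5,"spin": 0,"grip": 20},
  {"dx": 3.3,"dy": 17.8,"dz": 1.5,"spin": 0,"grip": 20},
  {"dx": 3.3,"dy": 17.8,"dz": 1.5,"spin": 0,"grip": 20},
])

```text
time_s: 6.25
tcp_pos: [0.5645, 0.1216, 0.2497]
eef_rot: [180.0, -0.0, -136.7]
contact_force: [-0.1, -0.8, -2.0]
gripper_width: 0.0398
```

```bash
python3 -c "
from h import *
look('bracket_base',.018,(.463,.026),51,'w3.png')
cal=r.get_calibration('wrist')
for k in r.cut_out('board','wrist')[:2]:
    ys,xs=np.nonzero(k['mask']); hull=cv2.convexHull(np.c_[xs,ys].astype(np.int32)); q=ray('wrist',hull[:,0],.018,cal); print('board',k['p'],k['extent'],cv2.minEnclosingCircle(q.astype(np.float32)))
for k in r.cut_out('bracket_plain','wrist')[:2]: print('plain',k['p'],k['extent'])
"
```

```text
tcp [0.5645 0.1216 0.2497] [ 180.    -0.  -136.7] 6.25
bracket_base 0.79 [232.  12. 326. 121.] [4.62800e-01 2.67000e-02 5.13561e+01 2.09000e-02]
board 0.55 [216.8, 2.2, 358.3, 148.5] ((0.4604407548904419, 0.03419063612818718), 0.08564490079879761)
plain 0.65 [240.9, 167.5, 440.8, 336.4]
plain 0.51 [229.5, 11.6, 324.2, 122.7]
```

View pics/w3.png

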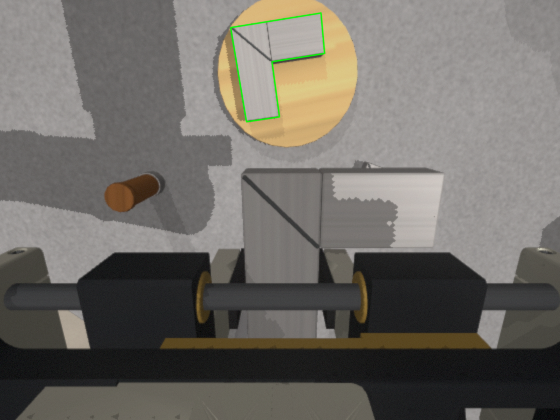

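The held plain bracket fills rows from about 168 down. The base bracket at (280,65) fits to 2%, with pose (0.4628, 0.0267) and yaw 51.4°. I'll turn +188° and carry the plain bracket over.

Emit:
servo_tool([
  {"dx": -0.6,"dy": -0.4,"dz": 0,"spin": 0.11,"grip": 20},
  {"dx": -1.2,"dy": -0.8,"dz": 0,"spin": 0.22,"grip": 20},
  {"dx": -1.8,"dy": -1.2,"dz": 0,"spin": 0.33,"grip": 20},
  {"dx": -2.4,"dy": -1.6,"dz": 0,"spin": 0.44,"grip": 20},
  {"dx": -3,"dy": -2,"dz": 0,"spin": 0.55,"grip": 20},
  {"dx": -3.6,"dy": -2.4,"dz": 0,"spin": 0.66,"grip": 20},
  {"dx": -4.2,"dy": -2.8,"dz": 0,"spin": 0.77,"grip": 20},
  {"dx": -4.8,"dy": -3.2,"dz": 0,"spin": 0.88,"grip": 20},
  {"dx": -5.4,"dy": -3.6,"dz": 0,"spin": 0.99,"grip": 20},
  {"dx": -6,"dy": -4,"dz": 0,"spin": 1.1,"grip": 20},
])

```text
time_s: 7.28
tcp_pos: [0.5045, 0.0821, 0.2497]
eef_rot: [-180.0, 0.0, -73.3]
contact_force: [-0.1, 0.6, -3.2]
gripper_width: 0.0399
```

Emit:
servo_tool([
  {"dx": -0.7,"dy": -0.4,"dz": -1,"spin": 0.11,"grip": 20},
  {"dx": -1.4,"dy": -0.8,"dz": -2,"spin": 0.22,"grip": 20},
  {"dx": -2.1,"dy": -1.2,"dz": -3,"spin": 0.33,"grip": 20},
  {"dx": -2.8,"dy": -1.6,"dz": -4,"spin": 0.44,"grip": 20},
  {"dx": -3.5,"dy": -2,"dz": -5,"spin": 0.55,"grip": 20},
  {"dx": -4.2,"dy": -2.4,"dz": -6,"spin": 0.66,"grip": 20},
  {"dx": -4.9,"dy": -2.8,"dz": -7,"spin": 0.77,"grip": 20},
  {"dx": -5.6,"dy": -3.2,"dz": -8,"spin": 0.88,"grip": 20},
  {"dx": -6.3,"dy": -3.6,"dz": -9,"spin": 0.99,"grip": 20},
  {"dx": -6.9,"dy": -4.05,"dz": -10,"spin": 1.1,"grip": 20},
])

```text
time_s: 8.12
tcp_pos: [0.4354, 0.0417, 0.1494]
eef_rot: [-180.0, -0.0, -10.3]
contact_force: [0.4, -0.1, -2.0]
gripper_width: 0.0396
```

Emit:
servo_tool([
  {"dx": 0,"dy": 0,"dz": -1,"spin": 0.12,"grip": 20},
  {"dx": 0,"dy": 0,"dz": -2,"spin": 0.24,"grip": 20},
  {"dx": 0,"dy": 0,"dz": -3,"spin": 0.36,"grip": 20},
  {"dx": 0,"dy": 0,"dz": -4,"spin": 0.48,"grip": 20},
  {"dx": 0,"dy": 0,"dz": -5,"spin": 0.6,"grip": 20},
  {"dx": 0,"dy": 0,"dz": -6,"spin": 0.72,"grip": 20},
  {"dx": 0,"dy": 0,"dz": -7,"spin": 0.84,"grip": 20},
  {"dx": 0,"dy": 0,"dz": -8,"spin": 0.96,"grip": 20},
  {"dx": 0,"dy": 0,"dz": -9,"spin": 1.082,"grip": 20},
  {"dx": 0,"dy": 0,"dz": -9,"spin": 1.082,"grip": 20},
])

```text
time_s: 8.95
tcp_pos: [0.4349, 0.0414, 0.0583]
eef_rot: [-179.9, 0.1, 51.7]
contact_force: [-0.1, -0.8, -4.0]
gripper_width: 0.0396
```

```bash
python3 -c "
from h import *
s=r.get_state(); print(s['joints'].round(1),s['tcp_pos'],s['eef_rot'],s['contact_force'])
cs,cd=r.get_calibration('scene'),r.get_calibration('side'); 
for n,c in (('scene',cs),('side',cd)):
    im=r.capture(n); 
    z=s['tcp_pos'][2]-.0048
    k=r.cut_out('bracket_plain',n)
    for q in k[:2]: print(n,q['p'],q['extent'],np.round(fitL([(n,c,q['mask']*1.)],(.463,.027),z,[231]),4))
    p=proj(n,np.c_[corners(.4628,.0267,np.radians(231.4)),np.full(6,z+.02)],c); o=p.min(0)-40
    cv2.polylines(im,[np.int32(p*8)],True,(0,255,0),1,cv2.LINE_AA,3)
    b=proj(n,np.c_[corners(.4628,.0267,np.radians(51.4)),np.full(6,.038)],c);cv2.polylines(im,[np.int32(b*8)],True,(0,0,255),1,cv2.LINE_AA,3)
    y,x=int(o[1]),int(o[0]); cv2.imwrite('pics/p_'+n+'.png',cv2.resize(im[y:y+140,x:x+140],(420,420)))
a=cv2.imread('pics/p_scene.png');b=cv2.imread('pics/p_side.png');cv2.imwrite('pics/p1.png',np.hstack([a,b])[:, :800])
"
```

```text
[ 31.5   9.3 -40.9  -0.  -39.9 110.2] [0.43491098 0.04144656 0.05829143] [-1.79937211e+02  1.28861923e-01  5.16835608e+01] [-0.08194916 -0.81059358 -3.99519921]
scene 0.88 [300.7, 158.4, 340.4, 195.4] [4.667000e-01 2.940000e-02 2.304354e+02 6.380000e-01]
scene 0.54 [283.8, 170.3, 322.7, 201.9] [ 5.369000e-01 -8.000000e-04  2.505679e+02  1.433600e+00]
side 0.77 [282.3, 231.3, 349.0, 265.8] [4.647000e-01 2.370000e-02 2.311411e+02 4.190000e-01]
```

View pics/p1.png

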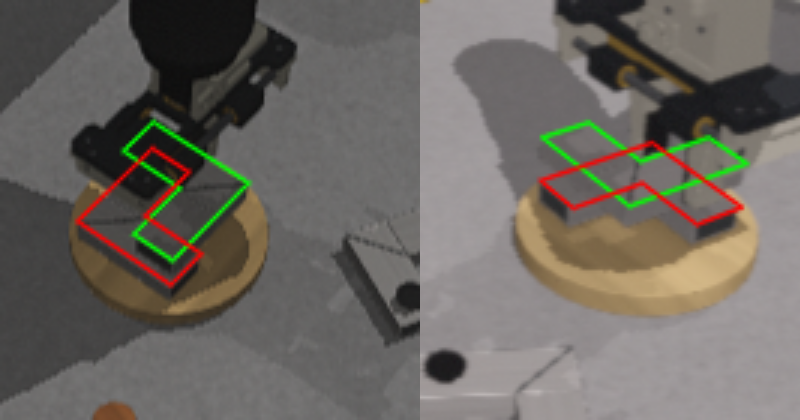

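Both views agree with the plan: the held bracket (green) sits over the base bracket (red) and makes up the square. I'll lower it now.

Emit:
servo_tool([
  {"dx": 0.1,"dy": 0,"dz": -0.4,"spin": 0,"grip": 20},
  {"dx": 0.1,"dy": 0,"dz": -0.8,"spin": 0,"grip": 20},
  {"dx": 0.1,"dy": 0,"dz": -1.1,"spin": 0,"grip": 20},
  {"dx": 0.1,"dy": 0,"dz": -1.3,"spin": 0,"grip": 20},
  {"dx": 0.1,"dy": 0,"dz": -1.4,"spin": 0,"grip": 20},
  {"dx": 0.1,"dy": 0,"dz": -1.5,"spin": 0,"grip": 20},
  {"dx": 0.1,"dy": 0,"dz": -1.55,"spin": 0,"grip": 20},
  {"dx": 0.1,"dy": 0,"dz": -1.6,"spin": 0,"grip": 20},
  {"dx": 0.1,"dy": 0,"dz": -1.65,"spin": 0,"grip": 20},
  {"dx": 0.1,"dy": 0,"dz": -1.65,"spin": 0,"grip": 20},
])

```text
time_s: 9.98
tcp_pos: [0.4369, 0.0422, 0.0431]
eef_rot: [180.0, -0.0, 51.4]
contact_force: [0.7, 0.1, -2.7]
gripper_width: 0.0396
```

Emit:
servo_tool([
  {"dx": -0.05,"dy": -0.05,"dz": -0.03,"spin": 0,"grip": 20},
  {"dx": -0.05,"dy": -0.05,"dz": -0.06,"spin": 0,"grip": 20},
  {"dx": -0.05,"dy": -0.05,"dz": -0.09,"spin": 0,"grip": 20},
  {"dx": -0.05,"dy": -0.05,"dz": -0.1,"spin": 0,"grip": 20},
  {"dx": -0.05,"dy": -0.05,"dz": -0.1,"spin": 0,"grip": 20},
  {"dx": -0.05,"dy": -0.05,"dz": -0.1,"spin": 0,"grip": 20},
  {"dx": -0.05,"dy": -0.05,"dz": -0.1,"spin": 0,"grip": 20},
  {"dx": -0.05,"dy": -0.05,"dz": -0.1,"spin": 0,"grip": 20},
  {"dx": -0.05,"dy": -0.05,"dz": -0.1,"spin": 0,"grip": 20},
  {"dx": -0.05,"dy": -0.05,"dz": -0.1,"spin": 0,"grip": 20},
])

```text
time_s: 10.82
tcp_pos: [0.4365, 0.0417, 0.0428]
eef_rot: [180.0, -0.0, 51.4]
contact_force: [-4.0, 1.1, 8.9]
gripper_width: 0.0397
```

The bracket is in contact, so I release and rise.

Emit:
servo_tool([
  {"dx": 0,"dy": 0,"dz": 0.05,"spin": 0,"grip": 50},
  {"dx": 0,"dy": 0,"dz": 0.05,"spin": 0,"grip": 55},
  {"dx": 0,"dy": 0,"dz": 0.05,"spin": 0,"grip": 62},
  {"dx": 0,"dy": 0,"dz": 0.05,"spin": 0,"grip": 70},
  {"dx": 0,"dy": 0,"dz": 0.05,"spin": 0,"grip": 75},
  {"dx": 0,"dy": 0,"dz": 0.5,"spin": 0,"grip": 75},
  {"dx": 0,"dy": 0,"dz": 2,"spin": 0,"grip": 75},
  {"dx": 0,"dy": 0,"dz": 5,"spin": 0,"grip": 80},
  {"dx": 0,"dy": 0.5,"dz": 9,"spin": -0.11,"grip": 100},
  {"dx": 0,"dy": 1,"dz": 13,"spin": -0.22,"grip": 100},
])

```text
time_s: 11.65
tcp_pos: [0.4355, 0.0511, 0.1735]
eef_rot: [-180.0, 0.1, 38.5]
contact_force: [1.0, 1.1, 0.0]
gripper_width: 0.0781
```

Emit:
servo_tool([
  {"dx": 0.2,"dy": 1.5,"dz": 1,"spin": -0.12,"grip": 100},
  {"dx": 0.4,"dy": 3,"dz": 2,"spin": -0.24,"grip": 100},
  {"dx": 0.6,"dy": 4.5,"dz": 3,"spin": -0.36,"grip": 100},
  {"dx": 0.8,"dy": 6,"dz": 3,"spin": -0.48,"grip": 100},
  {"dx": 1,"dy": 7.5,"dz": 3,"spin": -0.6,"grip": 100},
  {"dx": 1.2,"dy": 9,"dz": 3,"spin": -0.72,"grip": 100},
  {"dx": 1.4,"dy": 10.5,"dz": 3,"spin": -0.84,"grip": 100},
  {"dx": 1.6,"dy": 12,"dz": 3,"spin": -0.96,"grip": 100},
  {"dx": 1.8,"dy": 13.5,"dz": 3,"spin": -1.08,"grip": 100},
  {"dx": 2,"dy": 15,"dz": 3,"spin": -1.2,"grip": 100},
])

```text
time_s: 12.48
tcp_pos: [0.4563, 0.2023, 0.2024]
eef_rot: [-180.0, -0.0, -30.3]
contact_force: [-0.4, 0.2, 0.8]
gripper_width: 0.0877
```

Emit:
servo_tool([
  {"dx": 0.1,"dy": 2,"dz": 0,"spin": -0.12,"grip": 100},
  {"dx": 0.2,"dy": 4,"dz": 0,"spin": -0.24,"grip": 100},
  {"dx": 0.3,"dy": 6,"dz": 0,"spin": -0.36,"grip": 100},
  {"dx": 0.4,"dy": 8,"dz": 0,"spin": -0.48,"grip": 100},
  {"dx": 0.4,"dy": 9.5,"dz": 0,"spin": -0.6,"grip": 100},
  {"dx": 0.4,"dy": 11,"dz": 0,"spin": -0.62,"grip": 100},
  {"dx": 0.4,"dy": 11,"dz": 0,"spin": -0.62,"grip": 100},
  {"dx": 0.4,"dy": 11,"dz": 0,"spin": -0.62,"grip": 100},
  {"dx": 0.4,"dy": 11,"dz": 0,"spin": -0.62,"grip": 100},
  {"dx": 0.4,"dy": 11,"dz": 0,"spin": -0.62,"grip": 100},
])

```text
time_s: 13.32
tcp_pos: [0.4603, 0.311, 0.2022]
eef_rot: [180.0, -0.0, -65.5]
contact_force: [-0.1, 0.3, -0.3]
gripper_width: 0.0876
```

```bash
python3 -c "
from h import *
look('bracket_plug',0,(.4895,.2475),24.5,'w4.png')
im=cv2.imread('pics/w4.png')
for n in ['scene','side']:
    r.capture(n); c=r.get_calibration(n)
    for k in r.cut_out('bracket_plain',n)[:1]: print(n,k['p'],k['extent'],np.round(fitL([(n,c,k['mask']*1.)],(.463,.027),.038,[231]),4))
"
```

```text
tcp [0.4603 0.311  0.2022] [180.   -0.  -65.5] 13.3167
bracket_plug 0.94 [232.  80. 326. 177.] [ 0.4887  0.2477 23.8892  0.0319]
scene 0.96 [297.5, 149.0, 340.1, 198.6] [4.683000e-01 2.920000e-02 2.330062e+02 8.550000e-02]
side 0.59 [280.3, 240.1, 349.1, 274.4] [4.640000e-01 2.670000e-02 2.325989e+02 2.135000e-01]
```

View pics/w4.png

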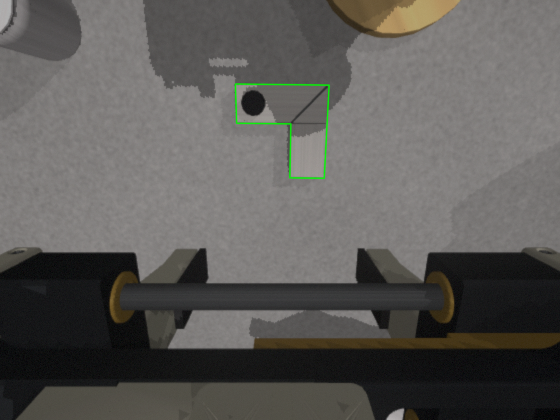

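The fit is good: plug at (253,103), bracket corner at (327,87), pose (0.4887, 0.2477), yaw 23.9°. The scene camera, with its bias taken off, puts the plain bracket within about 3 mm of the base. I'll grasp the y leg of the plug bracket, away from the plug.

Emit:
servo_tool([
  {"dx": 0,"dy": -3.5,"dz": -1,"spin": -0.01,"grip": 72},
  {"dx": -0.1,"dy": -7,"dz": -3,"spin": -0.01,"grip": 72},
  {"dx": -0.1,"dy": -7.1,"dz": -6.5,"spin": -0.01,"grip": 72},
  {"dx": -0.1,"dy": -7.1,"dz": -10,"spin": -0.01,"grip": 72},
  {"dx": -0.1,"dy": -7.1,"dz": -13,"spin": -0.01,"grip": 72},
  {"dx": -0.1,"dy": -7.1,"dz": -16,"spin": -0.01,"grip": 72},
  {"dx": -0.1,"dy": -7.1,"dz": -18,"spin": -0.01,"grip": 72},
  {"dx": -0.1,"dy": -7.1,"dz": -19.4,"spin": -0.01,"grip": 72},
  {"dx": -0.1,"dy": -7.1,"dz": -19.75,"spin": -0.01,"grip": 72},
  {"dx": -0.1,"dy": -7.1,"dz": -19.75,"spin": -0.01,"grip": 72},
])

```text
time_s: 14.45
tcp_pos: [0.459, 0.2401, 0.0037]
eef_rot: [179.9, -0.1, -66.1]
contact_force: [-0.6, -0.2, 0.1]
gripper_width: 0.0633
```

Emit:
servo_tool([
  {"dx": 0,"dy": 0,"dz": 0,"spin": 0,"grip": 20},
  {"dx": 0,"dy": 0,"dz": 0,"spin": 0,"grip": 20},
  {"dx": 0,"dy": 0,"dz": 0,"spin": 0,"grip": 20},
  {"dx": 0,"dy": 0,"dz": 0,"spin": 0,"grip": 20},
  {"dx": 0,"dy": 0,"dz": 0,"spin": 0,"grip": 20},
  {"dx": 0,"dy": 0,"dz": 0,"spin": 0,"grip": 20},
  {"dx": 0,"dy": 0,"dz": 0,"spin": 0,"grip": 20},
  {"dx": 0,"dy": 0,"dz": 0,"spin": 0,"grip": 20},
  {"dx": 0,"dy": 0,"dz": 0,"spin": 0,"grip": 20},
  {"dx": 0,"dy": 0,"dz": 0,"spin": 0,"grip": 20},
])

```text
time_s: 15.28
tcp_pos: [0.4598, 0.2411, 0.0055]
eef_rot: [-179.9, 0.0, -66.0]
contact_force: [-1.9, -0.1, 6.1]
gripper_width: 0.0395
```

Emit:
servo_tool([
  {"dx": 0,"dy": 0,"dz": 1,"spin": 0,"grip": 20},
  {"dx": 0,"dy": 0,"dz": 3,"spin": 0,"grip": 20},
  {"dx": 0,"dy": 0,"dz": 6,"spin": 0,"grip": 20},
  {"dx": -1,"dy": -1,"dz": 9,"spin": 0,"grip": 20},
  {"dx": -2,"dy": -2.5,"dz": 12,"spin": 0,"grip": 20},
  {"dx": -3,"dy": -4,"dz": 15,"spin": 0,"grip": 20},
  {"dx": -4,"dy": -5.5,"dz": 18,"spin": 0,"grip": 20},
  {"dx": -5,"dy": -6.5,"dz": 21,"spin": 0,"grip": 20},
  {"dx": -5.7,"dy": -7.7,"dz": 24,"spin": 0,"grip": 20},
  {"dx": -5.7,"dy": -7.7,"dz": 25,"spin": 0,"grip": 20},
])

```text
time_s: 16.12
tcp_pos: [0.402, 0.1625, 0.2595]
eef_rot: [-179.7, 0.1, -66.1]
contact_force: [0.0, -0.4, -2.6]
gripper_width: 0.0396
```

Emit:
servo_tool([
  {"dx": 0,"dy": 0,"dz": 0,"spin": 0,"grip": 20},
  {"dx": 0,"dy": 0,"dz": 0,"spin": 0,"grip": 20},
  {"dx": 0,"dy": 0,"dz": 0,"spin": 0,"grip": 20},
  {"dx": 0,"dy": 0,"dz": 0,"spin": 0,"grip": 20},
  {"dx": 0,"dy": 0,"dz": 0,"spin": 0,"grip": 20},
  {"dx": 0,"dy": 0,"dz": 0,"spin": 0,"grip": 20},
  {"dx": 0,"dy": 0,"dz": 0,"spin": 0,"grip": 20},
  {"dx": 0,"dy": 0,"dz": 0,"spin": 0,"grip": 20},
  {"dx": 0,"dy": 0,"dz": 0,"spin": 0,"grip": 20},
  {"dx": 0,"dy": 0,"dz": 0,"spin": 0,"grip": 20},
])

```text
time_s: 16.95
tcp_pos: [0.4024, 0.1637, 0.2545]
eef_rot: [180.0, -0.0, -66.1]
contact_force: [-0.3, -1.1, -2.0]
gripper_width: 0.0395
```

```bash
python3 -c "
from h import *
look('bracket_plain',.038,(.463,.027),231.4,'w5.png')
cal=r.get_calibration('wrist'); s=r.get_state()
z=s['tcp_pos'][2]-.0052
for k in r.cut_out('bracket_plug','wrist')[:2]: print('plug',k['p'],k['extent'])
for k in r.cut_out('bracket_base','wrist')[:2]: print('base',k['p'],k['extent'])
im=cv2.imread('pics/w5.png')
a=np.radians(s['eef_rot'][2]+90); g=np.array([[np.cos(a),-np.sin(a)],[np.sin(a),np.cos(a)]])@[-.03,.005]; o=s['tcp_pos'][:2]-g
for q,zz,col in ((corners(o[0],o[1],a),z+.02,(255,0,255)),(corners(.4628,.0267,np.radians(51.4)),.038,(0,0,255))):
    p=proj('wrist',np.c_[q,np.full(6,zz)],cal); cv2.polylines(im,[np.int32(p*8)],True,col,1,cv2.LINE_AA,3)
cv2.imwrite('pics/w5.png',im)
"
```

```text
tcp [0.4024 0.1637 0.2545] [180.   -0.  -66.1] 16.95
bracket_plain 0.85 [221.  17. 340. 119.] [4.619000e-01 2.750000e-02 2.318383e+02 2.120000e-02]
base 0.83 [254.6, 0.0, 323.2, 63.0]
```

View pics/w5.png

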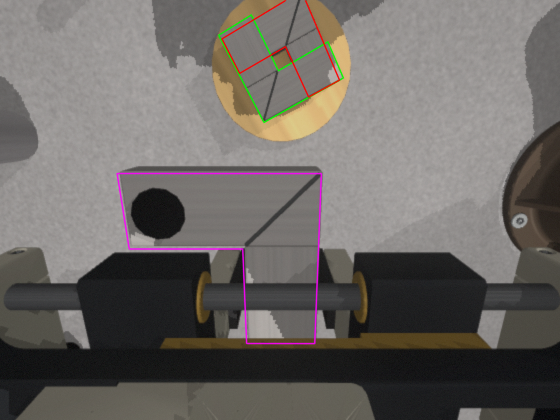

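The plain bracket (green) lies square on the base, about 1.2 mm and 0.4° off. The held plug bracket matches the prediction (magenta). I'll carry it over and lower it.

Emit:
servo_tool([
  {"dx": 0.4,"dy": -1.6,"dz": -0.5,"spin": 0.05,"grip": 20},
  {"dx": 0.8,"dy": -3.2,"dz": -1.5,"spin": 0.1,"grip": 20},
  {"dx": 1.2,"dy": -5,"dz": -3,"spin": 0.16,"grip": 20},
  {"dx": 1.6,"dy": -7,"dz": -5,"spin": 0.22,"grip": 20},
  {"dx": 2,"dy": -9,"dz": -7,"spin": 0.28,"grip": 20},
  {"dx": 2.5,"dy": -11,"dz": -9,"spin": 0.34,"grip": 20},
  {"dx": 3,"dy": -13,"dz": -11,"spin": 0.4,"grip": 20},
  {"dx": 3.4,"dy": -14.7,"dz": -13,"spin": 0.45,"grip": 20},
  {"dx": 3.7,"dy": -15.7,"dz": -15,"spin": 0.482,"grip": 20},
  {"dx": 3.7,"dy": -15.7,"dz": -16,"spin": 0.482,"grip": 20},
])

```text
time_s: 17.98
tcp_pos: [0.4385, 0.0047, 0.0925]
eef_rot: [179.9, 0.1, -38.4]
contact_force: [-0.7, -0.4, -2.5]
gripper_width: 0.0398
```

Emit:
servo_tool([
  {"dx": 0,"dy": 0,"dz": -0.5,"spin": 0,"grip": 20},
  {"dx": 0,"dy": 0,"dz": -1,"spin": 0,"grip": 20},
  {"dx": 0,"dy": 0,"dz": -1.5,"spin": 0,"grip": 20},
  {"dx": 0,"dy": 0,"dz": -2,"spin": 0,"grip": 20},
  {"dx": 0,"dy": 0,"dz": -2.3,"spin": 0,"grip": 20},
  {"dx": 0,"dy": 0,"dz": -2.5,"spin": 0,"grip": 20},
  {"dx": 0,"dy": 0,"dz": -2.6,"spin": 0,"grip": 20},
  {"dx": 0,"dy": 0,"dz": -2.7,"spin": 0,"grip": 20},
  {"dx": 0,"dy": 0,"dz": -2.75,"spin": 0,"grip": 20},
  {"dx": 0,"dy": 0,"dz": -2.8,"spin": 0,"grip": 20},
])

```text
time_s: 18.82
tcp_pos: [0.4395, 0.0067, 0.0667]
eef_rot: [-180.0, -0.0, -38.4]
contact_force: [0.5, -0.3, -3.0]
gripper_width: 0.0397
```

Emit:
servo_tool([
  {"dx": 0,"dy": 0,"dz": -0.1,"spin": 0,"grip": 20},
  {"dx": 0,"dy": 0,"dz": -0.2,"spin": 0,"grip": 20},
  {"dx": 0,"dy": 0,"dz": -0.25,"spin": 0,"grip": 20},
  {"dx": 0,"dy": 0,"dz": -0.3,"spin": 0,"grip": 20},
  {"dx": 0,"dy": 0,"dz": -0.33,"spin": 0,"grip": 20},
  {"dx": 0,"dy": 0,"dz": -0.36,"spin": 0,"grip": 20},
  {"dx": 0,"dy": 0,"dz": -0.38,"spin": 0,"grip": 20},
  {"dx": 0,"dy": 0,"dz": -0.38,"spin": 0,"grip": 20},
  {"dx": 0,"dy": 0,"dz": -0.38,"spin": 0,"grip": 20},
  {"dx": 0,"dy": 0,"dz": -0.38,"spin": 0,"grip": 20},
])

```text
time_s: 19.65
tcp_pos: [0.4393, 0.0066, 0.0634]
eef_rot: [-180.0, -0.0, -38.4]
contact_force: [-5.1, -0.6, 9.2]
gripper_width: 0.0396
```

Emit:
servo_tool([
  {"dx": 0,"dy": 0,"dz": 0.05,"spin": 0,"grip": 50},
  {"dx": 0,"dy": 0,"dz": 0.05,"spin": 0,"grip": 55},
  {"dx": 0,"dy": 0,"dz": 0.05,"spin": 0,"grip": 62},
  {"dx": 0,"dy": 0,"dz": 0.05,"spin": 0,"grip": 68},
  {"dx": 0,"dy": 0,"dz": 0.05,"spin": 0,"grip": 70},
  {"dx": 0,"dy": 0,"dz": 0.5,"spin": 0,"grip": 70},
  {"dx": 0,"dy": 0,"dz": 2,"spin": 0,"grip": 70},
  {"dx": 0,"dy": 0,"dz": 5,"spin": 0,"grip": 70},
  {"dx": 0,"dy": 0,"dz": 9,"spin": 0,"grip": 70},
  {"dx": 0,"dy": 0,"dz": 13,"spin": 0,"grip": 70},
])

```text
time_s: 20.48
tcp_pos: [0.4385, 0.0062, 0.1942]
eef_rot: [179.9, 0.0, -38.4]
contact_force: [1.2, 0.4, -0.3]
gripper_width: 0.0615
```

Emit:
servo_tool([
  {"dx": 0.3,"dy": 1.2,"dz": 1,"spin": -0.1,"grip": 80},
  {"dx": 0.6,"dy": 2.4,"dz": 2,"spin": -0.2,"grip": 80},
  {"dx": 0.9,"dy": 3.6,"dz": 3,"spin": -0.3,"grip": 80},
  {"dx": 1.2,"dy": 4.8,"dz": 4,"spin": -0.4,"grip": 80},
  {"dx": 1.5,"dy": 6,"dz": 5,"spin": -0.5,"grip": 80},
  {"dx": 1.8,"dy": 7.2,"dz": 6,"spin": -0.6,"grip": 80},
  {"dx": 2.1,"dy": 8.4,"dz": 6.5,"spin": -0.7,"grip": 80},
  {"dx": 2.4,"dy": 9.6,"dz": 6.5,"spin": -0.8,"grip": 80},
  {"dx": 2.4,"dy": 11,"dz": 6.5,"spin": -0.9,"grip": 80},
  {"dx": 2.4,"dy": 11,"dz": 6.5,"spin": -0.9,"grip": 80},
])

```text
time_s: 21.32
tcp_pos: [0.4636, 0.1181, 0.258]
eef_rot: [-180.0, 0.0, -90.3]
contact_force: [0.1, 0.4, -0.3]
gripper_width: 0.0699
```

Emit:
servo_tool([
  {"dx": 0,"dy": 0,"dz": 0,"spin": 0,"grip": 80},
  {"dx": 0,"dy": 0,"dz": 0,"spin": 0,"grip": 80},
  {"dx": 0,"dy": 0,"dz": 0,"spin": 0,"grip": 80},
  {"dx": 0,"dy": 0,"dz": 0,"spin": 0,"grip": 80},
  {"dx": 0,"dy": 0,"dz": 0,"spin": 0,"grip": 80},
  {"dx": 0,"dy": 0,"dz": 0,"spin": 0,"grip": 80},
  {"dx": 0,"dy": 0,"dz": 0,"spin": 0,"grip": 80},
  {"dx": 0,"dy": 0,"dz": 0,"spin": 0,"grip": 80},
  {"dx": 0,"dy": 0,"dz": 0,"spin": 0,"grip": 80},
  {"dx": 0,"dy": 0,"dz": 0,"spin": 0,"grip": 80},
])

```text
time_s: 22.15
tcp_pos: [0.4634, 0.1166, 0.2578]
eef_rot: [180.0, -0.0, -90.0]
contact_force: [0.6, -0.2, 0.0]
gripper_width: 0.0705
```

```bash
python3 -c "
from h import *
look('bracket_plug',.058,(.462,.0272),51.5,'w6.png')
cal=r.get_calibration('wrist'); im=cv2.imread('pics/w6.png')
p=proj('wrist',np.c_[corners(.4619,.0275,np.radians(231.8)),np.full(6,.058)],cal); cv2.polylines(im,[np.int32(p*8)],True,(0,0,255),1,cv2.LINE_AA,3)
for k in r.cut_out('bracket_plain','wrist')[:2]: print('plain',k['p'],k['extent'])
raw=r.capture('wrist')
c=proj('wrist',[[.509,.030,.086]],cal)[0]; x,y=map(int,c); sub=cv2.cvtColor(raw[y-30:y+30,x-30:x+30],6); n,l,st,ce=cv2.connectedComponentsWithStats((sub<35).astype(np.uint8))
for i in range(1,n):
    if st[i,4]>60:
        uv=ce[i]+[x-30,y-30]; print('dark',uv,st[i],ray('wrist',uv,.086,cal))
cv2.imwrite('pics/w6.png',im)
"
```

```text
tcp [0.4634 0.1166 0.2578] [180.  -0. -90.] 22.15
bracket_plug 0.82 [216.  38. 346. 144.] [4.61900e-01 2.65000e-02 5.14546e+01 2.54000e-02]
bracket_plug 0.41 [233. 103. 254. 128.] [5.039000e-01 8.340000e-02 3.155267e+02 9.954600e+00]
plain 0.66 [250.5, 116.0, 317.7, 175.2]
dark [242.25536993 117.4797136 ] [ 24  20  23  24 419] [[0.50448149 0.03113775]]
```

View pics/w6.png

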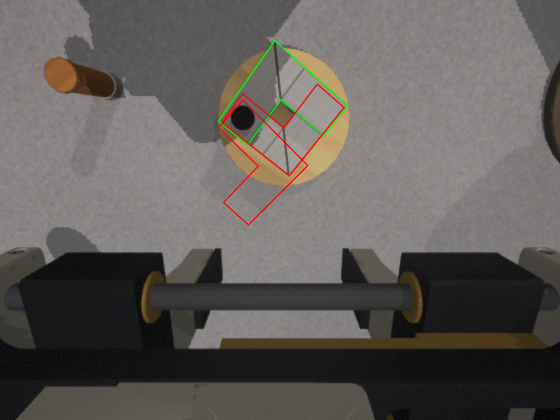

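Top view: the plug bracket (green) is square on the pile, and the plug at (242,117) lies at (0.5045, 0.0311). Geometry predicts (0.504, 0.0313). The extra lower red box is a low-score false detection. The punch stands at top left, (60–115, 80).

Emit:
servo_tool([
  {"dx": 2.5,"dy": -0.6,"dz": 0,"spin": 0,"grip": 100},
  {"dx": 5,"dy": -1.2,"dz": 0,"spin": 0,"grip": 100},
  {"dx": 8,"dy": -1.8,"dz": 0,"spin": 0,"grip": 100},
  {"dx": 11,"dy": -2.4,"dz": 0,"spin": 0,"grip": 100},
  {"dx": 14,"dy": -3,"dz": 0,"spin": 0,"grip": 100},
  {"dx": 17,"dy": -3.6,"dz": -1,"spin": 0,"grip": 100},
  {"dx": 20,"dy": -4.6,"dz": -2,"spin": 0,"grip": 100},
  {"dx": 22.2,"dy": -5.2,"dz": -3,"spin": 0,"grip": 100},
  {"dx": 22.2,"dy": -5.2,"dz": -3,"spin": 0,"grip": 100},
  {"dx": 22.2,"dy": -5.2,"dz": -3,"spin": 0,"grip": 100},
])

```text
time_s: 23.18
tcp_pos: [0.6856, 0.064, 0.2254]
eef_rot: [179.8, -0.1, -90.1]
contact_force: [-0.7, 0.3, -0.1]
gripper_width: 0.0875
```

Run:
```python
from h import *
s=r.get_state(); cal=r.get_calibration('wrist'); im=r.capture('wrist'); print(s['tcp_pos'],s['qd'].round(1))
k=r.cut_out('punch','wrist')[0]; print(k['p'],k['extent'])
m=k['mask']*1.
t=np.linspace(0,2*np.pi,32)
def sil(x,y,S=4):
    o=np.zeros((420*S,560*S),np.uint8)
    for R,z0,z1 in ((.017,0,.018),(.015,.018,.082),(.017,.082,.092)):
        P=np.vstack([np.c_[x+R*np.cos(t),y+R*np.sin(t),0*t+z] for z in (z0,z1)])
        cv2.fillConvexPoly(o,cv2.convexHull(np.float32(proj('wrist',P,cal)*S)).astype(np.int32),255)
    return cv2.resize(o,(560,420),interpolation=cv2.INTER_AREA)/255.
o=minimize(lambda q:np.abs(sil(*q)-m).sum()/m.sum(),[.686,-.012],method='Nelder-Mead',options=dict(initial_simplex=[[.686,-.012],[.70,-.012],[.686,.0]]))
print(o.x,o.fun)
cs,_=cv2.findContours((sil(*o.x)>.5).astype(np.uint8),0,2); cv2.drawContours(im,cs,-1,(0,255,0),1); cv2.imwrite('pics/w7.png',im)
```

```text
[0.68561633 0.06395251 0.22541599] [ 1.2 -2.9 -0.7  0.4 -0.3 -0.5]
0.68 [260.7, 114.3, 298.2, 150.4]
[ 0.6851677  -0.00948502] 0.05326961275984817
```

View pics/w7.png

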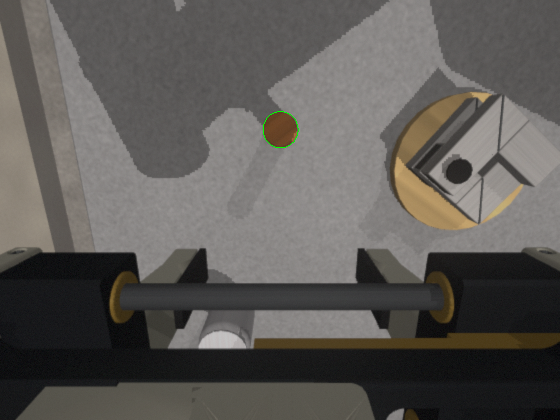

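The punch seen end-on at (280,130) fits at (0.685, -0.0095). I'll grasp the shank.

Emit:
servo_tool([
  {"dx": 0,"dy": -3.5,"dz": 0,"spin": 0,"grip": 100},
  {"dx": 0,"dy": -7,"dz": -1,"spin": 0,"grip": 100},
  {"dx": 0,"dy": -7.4,"dz": -4,"spin": 0,"grip": 100},
  {"dx": 0,"dy": -7.4,"dz": -7.5,"spin": 0,"grip": 100},
  {"dx": 0,"dy": -7.4,"dz": -11,"spin": 0,"grip": 100},
  {"dx": 0,"dy": -7.4,"dz": -14,"spin": 0,"grip": 100},
  {"dx": 0,"dy": -7.4,"dz": -16.5,"spin": 0,"grip": 100},
  {"dx": 0,"dy": -7.4,"dz": -18,"spin": 0,"grip": 100},
  {"dx": 0,"dy": -7.4,"dz": -18.8,"spin": 0,"grip": 100},
  {"dx": 0,"dy": -7.4,"dz": -18.8,"spin": 0,"grip": 80},
], squeeze=40)

```text
time_s: 24.12
tcp_pos: [0.6843, -0.0089, 0.0391]
eef_rot: [179.9, -0.0, -90.0]
contact_force: [-0.5, 0.9, 0.5]
gripper_width: 0.0852
```

Emit:
servo_tool([
  {"dx": 0,"dy": 0,"dz": 0,"spin": 0,"grip": 45},
  {"dx": 0,"dy": 0,"dz": 0,"spin": 0,"grip": 40},
  {"dx": 0,"dy": 0,"dz": 0,"spin": 0,"grip": 35},
  {"dx": 0,"dy": 0,"dz": 0,"spin": 0,"grip": 30},
  {"dx": 0,"dy": 0,"dz": 0,"spin": 0,"grip": 20},
  {"dx": 0,"dy": 0,"dz": 0,"spin": 0,"grip": 10},
  {"dx": 0,"dy": 0,"dz": 0,"spin": 0,"grip": 10},
  {"dx": 0,"dy": 0,"dz": 0,"spin": 0,"grip": 10},
  {"dx": 0,"dy": 0,"dz": 0,"spin": 0,"grip": 10},
  {"dx": 0,"dy": 0,"dz": 0,"spin": 0,"grip": 10},
])

```text
time_s: 24.95
tcp_pos: [0.6855, -0.0094, 0.0398]
eef_rot: [-180.0, -0.0, -90.0]
contact_force: [-0.2, -0.9, 1.1]
gripper_width: 0.0317
```

Emit:
servo_tool([
  {"dx": 0,"dy": 0,"dz": 0,"spin": 0,"grip": 10},
  {"dx": 0,"dy": 0,"dz": 0,"spin": 0,"grip": 10},
  {"dx": 0,"dy": 0,"dz": 0,"spin": 0,"grip": 10},
  {"dx": 0,"dy": 0,"dz": 0,"spin": 0,"grip": 10},
  {"dx": 0,"dy": 0,"dz": 0.5,"spin": 0,"grip": 10},
  {"dx": 0,"dy": 0,"dz": 1.5,"spin": 0,"grip": 10},
  {"dx": 0,"dy": 0,"dz": 4,"spin": 0,"grip": 10},
  {"dx": 0,"dy": 0,"dz": 7,"spin": 0,"grip": 10},
  {"dx": 0,"dy": 0,"dz": 10,"spin": 0,"grip": 10},
  {"dx": 0,"dy": 0,"dz": 12,"spin": 0,"grip": 10},
])

```text
time_s: 25.78
tcp_pos: [0.6861, -0.0094, 0.1637]
eef_rot: [-179.8, 0.0, -90.0]
contact_force: [1.1, 0.7, -1.5]
gripper_width: 0.0316
```

Emit:
servo_tool([
  {"dx": -1,"dy": 0.2,"dz": 0,"spin": 0,"grip": 10},
  {"dx": -3,"dy": 0.6,"dz": 0,"spin": 0,"grip": 10},
  {"dx": -6,"dy": 1.2,"dz": 0,"spin": 0,"grip": 10},
  {"dx": -9,"dy": 2,"dz": 0,"spin": 0,"grip": 10},
  {"dx": -12,"dy": 2.8,"dz": 0,"spin": 0,"grip": 10},
  {"dx": -15,"dy": 3.4,"dz": 0,"spin": 0,"grip": 10},
  {"dx": -17,"dy": 3.9,"dz": 0,"spin": 0,"grip": 10},
  {"dx": -18.1,"dy": 4.1,"dz": 0,"spin": 0,"grip": 10},
  {"dx": -18.1,"dy": 4.1,"dz": -1,"spin": 0,"grip": 10},
  {"dx": -18.1,"dy": 4.1,"dz": -2,"spin": 0,"grip": 10},
])

```text
time_s: 26.62
tcp_pos: [0.5049, 0.0321, 0.1402]
eef_rot: [-179.9, 0.1, -89.9]
contact_force: [0.2, -0.4, -2.4]
gripper_width: 0.0317
```

Run:
```python
from h import *
s=r.get_state(); print(s['tcp_pos'],s['eef_rot'])
out=[]
for n in ('scene','side'):
    im=r.capture(n); c=r.get_calibration(n)
    x,y=map(int,proj(n,[[.504,.031,.1]],c)[0])
    f=proj(n,[[s['tcp_pos'][0],s['tcp_pos'][1],s['tcp_pos'][2]-.040]],c)[0]; g=proj(n,[[.504,.0312,.086]],c)[0]
    im=cv2.resize(im[y-50:y+50,x-50:x+50],(400,400),interpolation=cv2.INTER_CUBIC)
    for q,col in ((f,(0,255,0)),(g,(0,0,255))): cv2.circle(im,tuple(int(v) for v in (q-[x-50,y-50])*4),3,col,-1)
    out.append(im)
cv2.imwrite('pics/p2.png',np.hstack(out))
```

```text
[0.50486023 0.03209723 0.14021203] [-1.79856415e+02  6.21671340e-02 -8.99472328e+01]
```

View pics/p2.png

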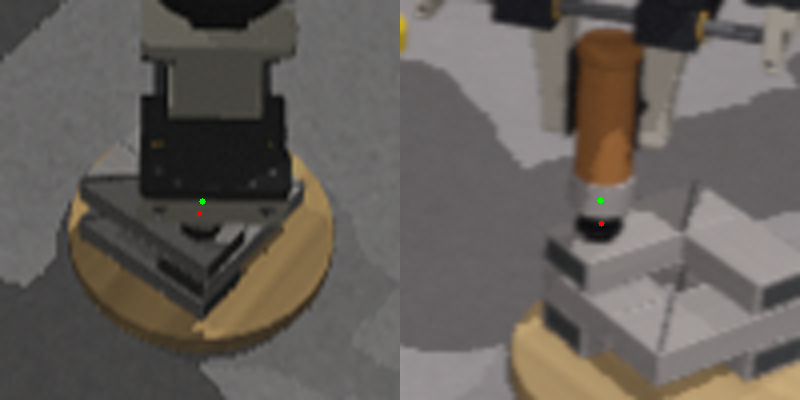

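The side view shows the upright punch centred over the black plug. I'll lower it in steps while watching the force.

Emit:
servo_tool([
  {"dx": 0,"dy": -0.05,"dz": -0.4,"spin": 0,"grip": 10},
  {"dx": 0,"dy": -0.05,"dz": -0.8,"spin": 0,"grip": 10},
  {"dx": 0,"dy": -0.05,"dz": -1.1,"spin": 0,"grip": 10},
  {"dx": 0,"dy": -0.05,"dz": -1.3,"spin": 0,"grip": 10},
  {"dx": 0,"dy": -0.05,"dz": -1.4,"spin": 0,"grip": 10},
  {"dx": 0,"dy": -0.05,"dz": -1.5,"spin": 0,"grip": 10},
  {"dx": 0,"dy": -0.05,"dz": -1.6,"spin": 0,"grip": 10},
  {"dx": 0,"dy": -0.05,"dz": -1.7,"spin": 0,"grip": 10},
  {"dx": 0,"dy": -0.05,"dz": -1.8,"spin": 0,"grip": 10},
  {"dx": 0,"dy": -0.05,"dz": -1.85,"spin": 0,"grip": 10},
])

```text
time_s: 27.55
tcp_pos: [0.5049, 0.0313, 0.122]
eef_rot: [-179.9, 0.0, -90.0]
contact_force: [-1.1, 1.1, 5.6]
gripper_width: 0.0316
```

Emit:
servo_tool([
  {"dx": 0,"dy": 0,"dz": -0.03,"spin": 0,"grip": 10},
  {"dx": 0,"dy": 0,"dz": -0.06,"spin": 0,"grip": 10},
  {"dx": 0,"dy": 0,"dz": -0.09,"spin": 0,"grip": 10},
  {"dx": 0,"dy": 0,"dz": -0.12,"spin": 0,"grip": 10},
  {"dx": 0,"dy": 0,"dz": -0.14,"spin": 0,"grip": 10},
  {"dx": 0,"dy": 0,"dz": -0.14,"spin": 0,"grip": 10},
  {"dx": 0,"dy": 0,"dz": -0.14,"spin": 0,"grip": 10},
  {"dx": 0,"dy": 0,"dz": -0.14,"spin": 0,"grip": 10},
  {"dx": 0,"dy": 0,"dz": -0.14,"spin": 0,"grip": 10},
  {"dx": 0,"dy": 0,"dz": -0.14,"spin": 0,"grip": 10},
])

```text
time_s: 28.38
tcp_pos: [0.505, 0.0313, 0.1205]
eef_rot: [-179.9, 0.0, -90.0]
contact_force: [-1.4, -0.9, 8.3]
gripper_width: 0.0315
```

Emit:
servo_tool([
  {"dx": 0,"dy": 0,"dz": -0.02,"spin": 0,"grip": 10},
  {"dx": 0,"dy": 0,"dz": -0.04,"spin": 0,"grip": 10},
  {"dx": 0,"dy": 0,"dz": -0.06,"spin": 0,"grip": 10},
  {"dx": 0,"dy": 0,"dz": -0.06,"spin": 0,"grip": 10},
  {"dx": 0,"dy": 0,"dz": -0.06,"spin": 0,"grip": 10},
  {"dx": 0,"dy": 0,"dz": -0.06,"spin": 0,"grip": 10},
  {"dx": 0,"dy": 0,"dz": -0.06,"spin": 0,"grip": 10},
  {"dx": 0,"dy": 0,"dz": -0.06,"spin": 0,"grip": 10},
  {"dx": 0,"dy": 0,"dz": -0.06,"spin": 0,"grip": 10},
  {"dx": 0,"dy": 0,"dz": -0.06,"spin": 0,"grip": 10},
])

```text
time_s: 29.22
tcp_pos: [0.5053, 0.0313, 0.1204]
eef_rot: [-179.9, 0.0, -90.0]
contact_force: [-0.5, 0.1, 12.4]
gripper_width: 0.0314
```

The force rises with no further travel, so the plug is home. I'll lift the punch and return it.

Emit:
servo_tool([
  {"dx": 0,"dy": 0,"dz": 0.2,"spin": 0,"grip": 10},
  {"dx": 0,"dy": 0,"dz": 0.8,"spin": 0,"grip": 10},
  {"dx": 0,"dy": 0,"dz": 2,"spin": 0,"grip": 10},
  {"dx": 0,"dy": 0,"dz": 4,"spin": 0,"grip": 10},
  {"dx": 1.5,"dy": -0.4,"dz": 4,"spin": 0,"grip": 10},
  {"dx": 4.5,"dy": -1,"dz": 4,"spin": 0,"grip": 10},
  {"dx": 7.5,"dy": -1.8,"dz": 4,"spin": 0,"grip": 10},
  {"dx": 10.5,"dy": -2.5,"dz": 4,"spin": 0,"grip": 10},
  {"dx": 13.5,"dy": -3.2,"dz": 4,"spin": 0,"grip": 10},
  {"dx": 16,"dy": -3.8,"dz": 4,"spin": 0,"grip": 10},
])

```text
time_s: 30.05
tcp_pos: [0.6656, -0.0073, 0.1583]
eef_rot: [179.9, -0.0, -90.0]
contact_force: [-0.1, 1.5, -3.0]
gripper_width: 0.0318
```

Emit:
servo_tool([
  {"dx": 1,"dy": -0.2,"dz": 0,"spin": 0,"grip": 10},
  {"dx": 2,"dy": -0.3,"dz": -1,"spin": 0,"grip": 10},
  {"dx": 2,"dy": -0.3,"dz": -3,"spin": 0,"grip": 10},
  {"dx": 2,"dy": -0.3,"dz": -5,"spin": 0,"grip": 10},
  {"dx": 2,"dy": -0.3,"dz": -7,"spin": 0,"grip": 10},
  {"dx": 2,"dy": -0.3,"dz": -8.5,"spin": 0,"grip": 10},
  {"dx": 2,"dy": -0.3,"dz": -9.8,"spin": 0,"grip": 10},
  {"dx": 2,"dy": -0.3,"dz": -10.7,"spin": 0,"grip": 10},
  {"dx": 2,"dy": -0.3,"dz": -11.2,"spin": 0,"grip": 10},
  {"dx": 2,"dy": -0.3,"dz": -11.4,"spin": 0,"grip": 10},
])

```text
time_s: 30.88
tcp_pos: [0.6839, -0.0097, 0.0444]
eef_rot: [179.9, -0.0, -90.0]
contact_force: [0.5, -0.2, -2.7]
gripper_width: 0.0316
```

Emit:
servo_tool([
  {"dx": 0,"dy": 0,"dz": -0.1,"spin": 0,"grip": 10},
  {"dx": 0,"dy": 0,"dz": -0.2,"spin": 0,"grip": 10},
  {"dx": 0,"dy": 0,"dz": -0.3,"spin": 0,"grip": 10},
  {"dx": 0,"dy": 0,"dz": -0.36,"spin": 0,"grip": 10},
  {"dx": 0,"dy": 0,"dz": -0.4,"spin": 0,"grip": 10},
  {"dx": 0,"dy": 0,"dz": -0.44,"spin": 0,"grip": 10},
  {"dx": 0,"dy": 0,"dz": -0.46,"spin": 0,"grip": 10},
  {"dx": 0,"dy": 0,"dz": -0.46,"spin": 0,"grip": 10},
  {"dx": 0,"dy": 0,"dz": -0.46,"spin": 0,"grip": 10},
  {"dx": 0,"dy": 0,"dz": -0.46,"spin": 0,"grip": 10},
])

```text
time_s: 31.72
tcp_pos: [0.6844, -0.0098, 0.0407]
eef_rot: [-180.0, -0.0, -90.0]
contact_force: [-0.3, 0.3, -1.7]
gripper_width: 0.0314
```

Emit:
servo_tool([
  {"dx": 0,"dy": 0,"dz": -0.03,"spin": 0,"grip": 10},
  {"dx": 0,"dy": 0,"dz": -0.06,"spin": 0,"grip": 10},
  {"dx": 0,"dy": 0,"dz": -0.08,"spin": 0,"grip": 10},
  {"dx": 0,"dy": 0,"dz": -0.1,"spin": 0,"grip": 10},
  {"dx": 0,"dy": 0,"dz": -0.1,"spin": 0,"grip": 10},
  {"dx": 0,"dy": 0,"dz": -0.1,"spin": 0,"grip": 10},
  {"dx": 0,"dy": 0,"dz": -0.1,"spin": 0,"grip": 10},
  {"dx": 0,"dy": 0,"dz": -0.1,"spin": 0,"grip": 10},
  {"dx": 0,"dy": 0,"dz": -0.1,"spin": 0,"grip": 10},
  {"dx": 0,"dy": 0,"dz": -0.1,"spin": 0,"grip": 10},
])

```text
time_s: 32.55
tcp_pos: [0.6846, -0.0098, 0.0399]
eef_rot: [-180.0, -0.0, -90.0]
contact_force: [-0.8, -0.0, 1.3]
gripper_width: 0.0313
```

The foot is on the table. I'll release and rise straight up to clear the knob.

Emit:
servo_tool([
  {"dx": 0,"dy": 0,"dz": 0,"spin": 0,"grip": 40},
  {"dx": 0,"dy": 0,"dz": 0,"spin": 0,"grip": 48},
  {"dx": 0,"dy": 0,"dz": 0,"spin": 0,"grip": 60},
  {"dx": 0,"dy": 0,"dz": 0,"spin": 0,"grip": 80},
  {"dx": 0,"dy": 0,"dz": 0,"spin": 0,"grip": 100},
  {"dx": 0,"dy": 0,"dz": 0,"spin": 0,"grip": 100},
  {"dx": 0,"dy": 0,"dz": 0,"spin": 0,"grip": 100},
  {"dx": 0,"dy": 0,"dz": 0.5,"spin": 0,"grip": 100},
  {"dx": 0,"dy": 0,"dz": 2,"spin": 0,"grip": 100},
  {"dx": 0,"dy": 0,"dz": 4,"spin": 0,"grip": 100},
])

```text
time_s: 33.38
tcp_pos: [0.6832, -0.01, 0.0786]
eef_rot: [179.8, -0.0, -90.0]
contact_force: [0.4, 0.5, 0.4]
gripper_width: 0.0861
```

Emit:
servo_tool([
  {"dx": 0,"dy": 0,"dz": 3,"spin": 0,"grip": 100},
  {"dx": 0,"dy": 0,"dz": 6,"spin": 0,"grip": 100},
  {"dx": 0,"dy": 0,"dz": 9,"spin": 0,"grip": 100},
  {"dx": 0,"dy": 0.5,"dz": 12,"spin": 0,"grip": 100},
  {"dx": -2,"dy": 2,"dz": 14,"spin": 0,"grip": 100},
  {"dx": -5,"dy": 4,"dz": 17,"spin": 0,"grip": 100},
  {"dx": -8,"dy": 6,"dz": 18,"spin": 0,"grip": 100},
  {"dx": -10,"dy": 8,"dz": 18,"spin": 0,"grip": 100},
  {"dx": -11,"dy": 9.5,"dz": 18,"spin": 0,"grip": 100},
  {"dx": -11,"dy": 9.5,"dz": 18,"spin": 0,"grip": 100},
])

```text
time_s: 34.22
tcp_pos: [0.5726, 0.0873, 0.2615]
eef_rot: [-179.9, 0.1, -89.9]
contact_force: [-0.8, -0.8, -0.1]
gripper_width: 0.0874
```

Run:
```python
from h import *
look('bracket_plug',.058,(.462,.0272),51.5,'w8.png')
k=r.cut_out('punch','wrist'); print([(q['p'],q['extent']) for q in k[:2]])
raw=cv2.imread('pics/w8.png')
side=r.capture('side'); cv2.imwrite('pics/f.png',np.hstack([raw[:260,120:520],cv2.resize(side[160:330,180:410],(352,260))]))
```

```text
tcp [0.5726 0.0873 0.2615] [-1.799e+02  1.000e-01 -8.990e+01] 34.2167
bracket_plug 0.64 [313.  72. 440. 168.] [4.61800e-01 2.66000e-02 5.17816e+01 2.06000e-02]
[(0.88, [158.8, 88.7, 210.6, 123.5])]
```

View pics/f.png

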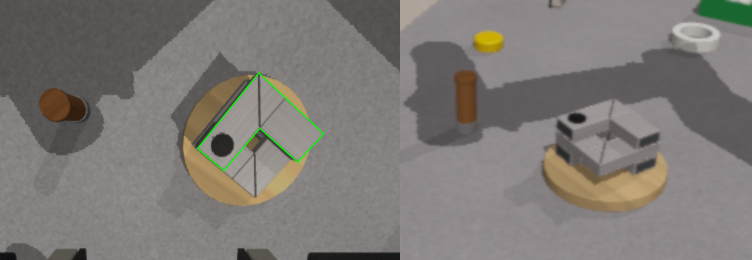

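The pile is square and level, the plug head sits low on the bracket, and the punch stands upright well clear of the board. I'll hand the job in.

```bash
python3 -c "
from plant import r
print(r.close_job(), r.get_state()['time_s'])"
```

```text
the job is handed in; nothing more can be done
the job is handed in; nothing more can be done
```

The pile is built, the plug is pressed home with the punch, and the punch stands upright on the table again. I handed the job in at about 34 s of the 72 s allowed; no verdict was reported.

**Brackets:** With the plug bracket on top, the wrist camera put it at (0.462, 0.027), yaw 51.8°. I measured the other two earlier: the plain one before the top bracket was laid on it, and the base one before stacking began. All three centres agree within about 1.5 mm. Each bracket is within about 0.5° of its proper half turn.

**Plug:** I pressed it with the punch centred to about 1 mm until the tool stopped moving while the measured force rose from 8 to 12 N. I judged it home from that and from the last pictures; the joint value itself can't be read.

**Punch:** It stands near (0.685, -0.010), about 0.23 m from the board centre. The fingers let go cleanly and the arm was clear of everything.

**Disagreements:**
- The scene and side cameras were up to about 6 mm off the wrist camera, so I relied on the wrist fits.
- A few low-score network detections were false, and I ignored them.
- The jaws read about 31.5 mm on the 30 mm shank, but the grip held.
- The tape roll, tin and jar cap were never approached, but I did not measure them again at the end.

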